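# Push the spacer row home and latch it

## Task

In the blue guide rail on the test bench stands a row of four spacer blocks: from behind, push the whole row along as one train, keeping the blocks together, until it is fully home against the end stop with no gaps left. Then push the latch with the orange pin all the way across behind the last block. Only push, lift nothing, and leave the other things on the bench where they are.

Things in the scene. Friction and masses are not known exactly. Their poses are not given: they have to be found in the camera images.
- rail: fixed blue guide rail, 330 mm long (x, towards the end stop), 84 mm wide (y); origin mid-underside, on the table. Channel along its middle, 42 mm wide, floor 10 mm above the table, between aluminium lips 7 mm thick, tops 18 mm above the table. Dark steel end stop at +x, 56 mm wide, 46 mm high above the table; -x end open. The latch is on its +y side, at x = 0
- stop_face (a point): centre of the end stop's inner face, rail frame x = 145 mm, y = 0, 26 mm above the table
- latch (a joint): angle of the latch, a black arm turning level beside the channel. 0 (open): it points along the rail's -x; 1.571 rad (closed, hard stop): along the rail's -y, straight across the channel, its front face 3 mm behind the last block of a row that is home. Grows anticlockwise seen from above. Slight friction (about 1 N at the pin); stays where it is left
- latch_pivot (a point): top centre of the latch's pivot, rail frame x = 0, y = 44 mm, 36 mm above the table
- latch_pin (a point): the latch's upright orange pin, 12 mm across, on the arm 50 mm from the pivot axis; this point is on the pin's axis, 50 mm above the table. The pin stands free from 32 to 64 mm above the table; the arm is 58 mm long, 12 mm wide and lies 22 to 32 mm above the table
- block_brass: brass spacer block standing in the rail's channel, 34 mm long (its x, along the rail), 40 mm wide, 32 mm tall, with a blind bore mark on top; origin at the centre of its underside, 10 mm above the table; 50 to 400 g. The four blocks (brass, red, black, green) stand in one touching row, in any order, 50 to 110 mm short of the end stop
- block_red: red spacer block standing in the rail's channel, 34 mm long (its x, along the rail), 40 mm wide, 32 mm tall, with a blind bore mark on top; origin at the centre of its underside, 10 mm above the table; 50 to 400 g. The four blocks (brass, red, black, green) stand in one touching row, in any order, 50 to 110 mm short of the end stop
- block_black: black spacer block standing in the rail's channel, 34 mm long (its x, along the rail), 40 mm wide, 32 mm tall, with a blind bore mark on top; origin at the centre of its underside, 10 mm above the table; 50 to 400 g. The four blocks (brass, red, black, green) stand in one touching row, in any order, 50 to 110 mm short of the end stop
- block_green: green spacer block standing in the rail's channel, 34 mm long (its x, along the rail), 40 mm wide, 32 mm tall, with a blind bore mark on top; origin at the centre of its underside, 10 mm above the table; 50 to 400 g. The four blocks (brass, red, black, green) stand in one touching row, in any order, 50 to 110 mm short of the end stop
- spare_block: yellow spacer block, same shape as the four in the rail, standing alone on the table; not part of the row; origin at its underside; bystander, leave alone
- coupling: shaft coupling, upright cylinder 40 mm across and 50 mm tall, silver with a red middle band; origin at its underside; bystander, leave alone
- collar: steel shaft collar (ring) lying flat, 42 mm across, 14 mm tall; origin at its underside; bystander, leave alone
- screwdriver: screwdriver with blue handle lying on the table, 190 mm long; origin at its underside; bystander, leave alone
- multimeter: orange hand multimeter lying flat, 150 x 80 x 36 mm; origin at its underside; bystander, leave alone
- grease_jar: white jar with blue cap, 60 mm across, 70 mm tall; origin at its underside; bystander, leave alone
- wrench: steel wrench lying flat, 170 mm long; origin at its underside; bystander, leave alone
There are look-alikes about, which are no part of the job. Of the things that look like the block_red, the smaller one is meant. Leave any purple look-alike of the block_black alone.

How it is judged:
On the way, in this order (a step that is already met when the one before it is completed fails the run):
1. the whole row is home against the end stop, without gaps (x of each of block_brass, block_red, block_black, block_green in the frame of rail above 0.022 m), for 0.2 s.
2. the latch is across behind the last block (all of step 1 and value of joint latch above 1.43 rad), for 0.2 s.
At the end, for the whole second after the job is handed in: all four blocks stand on the channel floor, at rest, in a closed row against the end stop (at most 4 mm of gaps in all), and the latch is across behind them, within 8 degrees of its closed stop (all of step 2 and z of each of block_brass, block_red, block_black, block_green in the frame of rail below 0.015 m and y of block_brass in the frame of rail between -0.006 and 0.006 m and y of block_red in the frame of rail between -0.006 and 0.006 m and y of block_black in the frame of rail between -0.006 and 0.006 m and y of block_green in the frame of rail between -0.006 and 0.006 m and linear speed of each of block_brass, block_red, block_black, block_green below 0.02 m/s); the robot touches nothing.
It fails at once if a block was lifted more than 6 mm or tipped (z of any of block_brass, block_red, block_black, block_green in the frame of rail above 0.016 m or angle between any of block_brass, block_red, block_black, block_green's own z axis and vertical above 0.4 rad).
It fails at once if the row was pulled apart (gaps over 20 mm in all) (distance between block_brass and block_red above 0.122 m or distance between any of block_brass, block_red and block_black above 0.122 m or distance between any of block_brass, block_red, block_black and block_green above 0.122 m).
It fails at once if a bystander was moved more than 15 mm or lifted (distance of any of spare_block, coupling, collar, screwdriver, multimeter, grease_jar, wrench from where it was at the start of the episode above 0.015 m).
It also fails if it takes over 48 s, if anything falls off the work surface, if the arm or the gripper's body presses on something with over 40 N, if the wrist force passes 120 N, or if a joint passes its speed limit or range.

## Robot

A 6-joint arm with a two-finger parallel gripper is mounted at the origin on the work surface. World frame = base frame: x ahead of the robot, y to its left, z up, the work surface at z = 0. Lengths are in m, angles in rad, forces in N, time in s.
With the tool pointing down it reaches from about 0.35 to 0.85 m from the base axis. Payload 8.1 kg.
Tool frame: the origin (TCP) lies at the centre of the arm's flange, where the gripper is bolted on; the fingertips stand 186 mm ahead of it and the grasp point (between the pads) lies 167 mm ahead of it; z points along the fingers, y is the line along which they close (so a half turn about z gives the same grasp; the last joint's range is limited). The gripper opens to 93 mm and grips with 3 to 60 N. Pads are 15 mm wide; open, the fingers measure 128 mm over their backs; the gripper's body (75 mm by 188 mm) begins 65 mm behind the grasp point.
Start: joints at [-1.416, 0.13, 1.488, -0, 1.523, -0.085], TCP at [0.143, -0.583, 0.405] pointing down, gripper open.
Joint ranges: [-2.96, 2.96], [-0.89, 2.26], [0.02, 2.5], [-1.34, 4.48], [0, 2.73], [-2.66, 2.66]. Speed limits (rad/s): [2.39, 2.39, 2.79, 3.14, 3.14, 3.14].

## Interface

Orientations are given as a rotation vector (axis times angle).
In Python, from plant import read_state, read_camera, camera_params, robot gives the robot as it stands.
- The arm moves only by the tool carry_out, never from a script. Its argument "targets" is a list of rows, each an object of numbers: "hand": the opening in per cent of the stroke, from 0 (shut) to 100 (fully open); "x", "y", "z": the shift along the tool's x, y, z in m; "ax", "ay", "az": the turn, a rotation vector about the tool's x, y, z in rad. In form: [{"hand": .., "x": .., "y": .., "z": .., "ax": .., "ay": .., "az": ..}, ...]. A call has 1 to 8 rows; each row is the pose to reach, as a shift and turn from the pose commanded when the call began, along the tool's axes at that moment; what a row does not reach only later rows make up. A row lasts 1/8 s, in which the tool goes at most 62.5 mm and 10.7 degrees, less where a joint would pass 70% of its speed; a pose out of reach is approached as far as the arm can. A call with a gripper value outside its range is refused whole. The fingers move at their own pace and stop on an object; "newtons" is the grip in N (left out, the last holds). Time passes only in rows, so rows that repeat a pose let the fingers close. It gives the time, the measured TCP pose, the force, the opening and the grip force at its end, in the units of the state.
- read_state(): the state, without advancing time (a new reading comes with each control period).
- read_camera(name): name is "scene" or "side" or "wrist"; returns (picture, depth): 420x560x3 uint8, blue, green, red; 420x560 float32, m along the optical axis (not along the pixel's ray), 0 where there is no reading.
- camera_params(name): a dict with "fx", "fy", "cx", "cy" (pixels), "position" and "rotation" of the camera in the world. Camera axes: x right, y up, looking along -z (the intrinsics and any distortion apply to the point x, -y, -z); pixel columns grow to the right and rows downward; lengths in m; the calibration is good to about 2 mm. A picture is of the moment at which its call begins: read the wrist's pose just before it. camera_params takes no time and is no camera call; for the wrist camera it gives the pose at the moment of the call.
- robot.close_job(): hands the job in; it is judged then, once.
The state is a dict: "t": time; "q": joint angles; "dq": joint speeds; "joint_torque": joint torques, N m; "tool_pos": TCP position; "orientation": TCP orientation; "force": force on the tool from outside, world axes, zero at the start; "wrist_torque": the same for the moment, N m; "opening": finger opening in m; "gripper_force": force on a finger pad.
Only numpy, scipy, OpenCV 4.12 (cv2) and the standard library are available. Lean on these libraries where they do the work, as an engineer would, in place of code of your own. Each camera call takes 0.05 s, during which the arm holds its last target. There are 200 camera calls.

## Working session

There is one attempt and no reset: what is moved stays moved. The work goes in short steps, Python scripts to look and compute and a tool call to move; the robot and the scene stay as the last step left them, time stands still between calls to the robot, and variables do not carry over. Pictures are saved under pics/ and viewed, at most 10 in all, crops included, and the job is handed in when it is done.

Besides the shell and the picture viewer there is one more tool, called after "Request:" as name(argument=value, ...), one argument or row to a line, values as JSON. carry_out: Moves the arm, as the interface text tells. Its arguments: {"type":"object","properties":{"targets":{"type":"array","items":{"type":"object","properties":{"hand":{"type":"number"},"x":{"type":"number"},"y":{"type":"number"},"z":{"type":"number"},"ax":{"type":"number"},"ay":{"type":"number"},"az":{"type":"number"}}}},"newtons":{"type":"number"}},"required":["targets"]}

```bash
ls; mkdir -p pics
cat > h.py <<'E'
import numpy as np, cv2
from scipy.spatial.transform import Rotation as R
from plant import read_state, read_camera, camera_params, robot
def rot(p):
    r=np.array(p["rotation"],float)
    return r if r.shape==(3,3) else (R.from_quat(r).as_matrix() if r.size==4 else R.from_rotvec(r).as_matrix())
def pts(p,d):
    v,u=np.mgrid[:d.shape[0],:d.shape[1]]
    c=np.stack([(u-p["cx"])/p["fx"]*d,-(v-p["cy"])/p["fy"]*d,-d],-1)
    return c@rot(p).T+np.array(p["position"])
def ray(p,u,v,z):
    c=rot(p)@np.array([(u-p["cx"])/p["fx"],-(v-p["cy"])/p["fy"],-1]);o=np.array(p["position"])
    return o+c*(z-o[2])/c[2]
E
python3 - <<'E'
from h import *
for n in("scene","side"):
    p=camera_params(n);print(n,p)
    im,d=read_camera(n);cv2.imwrite(f"pics/{n}0.png",im);np.savez(f"{n}0.npz",im=im,d=d)
print(read_state())
E
```

```text
pics
scene {'fx': 487.6032967038924, 'fy': 487.6032967038924, 'cx': 283.09934772690804, 'cy': 203.85638036738126, 'position': array([1.14130163, 0.7525938 , 0.69527461]), 'rotation': array([0.42368636, 1.18030819, 2.2376161 ])}
side {'fx': 397.00395761772296, 'fy': 397.00395761772296, 'cx': 282.8926352835143, 'cy': 207.025473758645, 'position': array([0.30294451, 0.6796922 , 0.77117106]), 'rotation': array([ 0.19344398, -1.1098465 , -2.64203194])}
{'t': 0.1, 'q': array([-1.41640725e+00,  1.31072203e-01,  1.48919486e+00, -5.13332777e-05,
        1.52300946e+00, -8.54152089e-02]), 'dq': array([-0.00038182, -0.00273864, -0.00404786, -0.00011526, -0.00024917,
       -0.00091319]), 'joint_torque': array([ 4.15065433e-04, -5.61344755e+01, -4.93095052e+01,  7.69213820e-02,
        2.91385897e-02, -7.78306298e-05]), 'tool_pos': array([ 0.14247736, -0.58261508,  0.40378668]), 'orientation': array([-3.11736761e+00, -3.75584585e-01,  1.71599028e-04]), 'force': array([-5.23986813e-04,  2.26447044e-01, -6.78226288e-01]), 'wrist_torque': array([ 0.01465613, -0.04262025,  0.01930337]), 'gripper_force': 0.0, 'opening': 0.0931237029693432}
```

View pics/scene0.png

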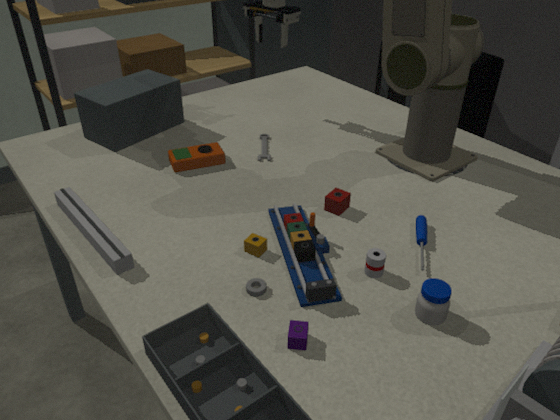

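View pics/side0.png

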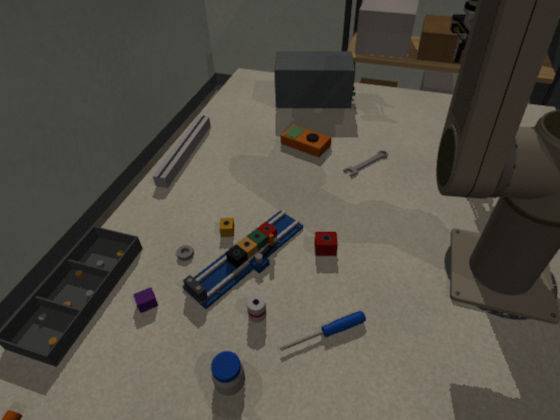

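The scene picture shows the rail running from (280,210) to the dark end stop at (322,288). The row in it is red (293,218), green (297,229), brass (300,240), black (303,250). The latch pivot is at (321,243) and the orange pin at (313,220).

Candidates that could be confused:
- **Red:** (293,218) in the rail is small, (337,201) on the table is larger. The small one in the rail is meant.
- **Black:** (303,250) in the rail, with a purple look-alike at (298,334) to leave alone.
- **Brass:** (300,240) in the rail, with the yellow spare at (256,243).

The side view agrees.

Run:
```python
from h import *
B={"scene":(262,195,350,308),"side":(178,208,308,305)}
tiles=[]
for n in B:
    f=np.load(f"{n}0.npz");im,d=f["im"],f["d"];p=camera_params(n);P=pts(p,d)
    hsv=cv2.cvtColor(im,cv2.COLOR_BGR2HSV);x0,y0,x1,y1=B[n]
    roi=np.zeros(d.shape,bool);roi[y0:y1,x0:x1]=1;roi&=d>0
    H,S,V=[hsv[...,i].astype(int) for i in range(3)]
    print(n,"table z",np.median(P[...,2][roi&(S<70)&(V>90)]))
    bl=roi&(H>100)&(H<125)&(S>130)&(V>50)&(P[...,2]<.022)
    q=P[bl][:,:2].astype(np.float32);print("blue",len(q),cv2.minAreaRect(q))
    for c,m in dict(red=((H<6)|(H>174))&(S>150),orange=(H>=6)&(H<16)&(S>160),brass=(H>=16)&(H<28)&(S>120),green=(H>40)&(H<90)&(S>80)).items():
        mm=roi&m&(V>60);k,l,s,ce=cv2.connectedComponentsWithStats(mm.astype(np.uint8))
        for i in range(1,k):
            if s[i,4]>12:
                X=P[l==i];t=X[X[:,2]>np.percentile(X[:,2],90)-.006];print(c,s[i,4],ce[i].round(),"mean",X.mean(0).round(4),"top",t.mean(0).round(4))
    hi=P[roi&(P[...,2]>.044)&(P[...,2]<.055)];print("z44-55",len(hi),hi.mean(0).round(4), hi.min(0).round(3),hi.max(0).round(3))
    tiles.append(cv2.resize(im[y0:y1,x0:x1],(400,int(400*(y1-y0)/(x1-x0))),interpolation=cv2.INTER_CUBIC))
h=max(t.shape[0] for t in tiles)
cv2.imwrite("pics/crop1.png",np.hstack([cv2.copyMakeBorder(t,0,h-t.shape[0],0,0,0) for t in tiles]))
```

```text
scene table z 0.000388781301261798
blue 1048 ((0.578990638256073, 0.12334948778152466), (0.3297502100467682, 0.09955991059541702), 64.58601379394531)
red 95 [337. 198.] mean [0.4189 0.0544 0.0423] top [0.4188 0.0546 0.0424]
red 118 [292. 218.] mean [0.5582 0.0542 0.0407] top [0.5569 0.0557 0.0422]
orange 51 [312. 219.] mean [0.5334 0.094  0.0504] top [0.5326 0.0945 0.0626]
brass 190 [299. 236.] mean [0.5879 0.1162 0.04  ] top [0.5857 0.1179 0.0422]
brass 58 [264. 244.] mean [0.653  0.0729 0.021 ] top [0.6515 0.0705 0.031 ]
green 65 [296. 226.] mean [0.572  0.0859 0.042 ] top [0.572  0.0859 0.042 ]
z44-55 318 [0.6194 0.2109 0.0461] [0.396 0.041 0.044] [0.681 0.279 0.055]
side table z 0.0009830925074285624
blue 767 ((0.5766615867614746, 0.12297722697257996), (0.3272971510887146, 0.10158351808786392), 64.33173370361328)
red 122 [267. 228.] mean [0.5538 0.0536 0.0422] top [0.5537 0.055  0.0432]
orange 22 [271. 235.] mean [0.5323 0.0822 0.0548] top [0.5294 0.0927 0.0646]
brass 141 [226. 224.] mean [0.6631 0.0579 0.0319] top [0.6631 0.0585 0.0327]
brass 165 [247. 244.] mean [0.5825 0.1162 0.0429] top [0.5825 0.1162 0.0429]
z44-55 548 [0.5827 0.2069 0.0476] [0.487 0.039 0.044] [0.681 0.281 0.055]
```

View pics/crop1.png

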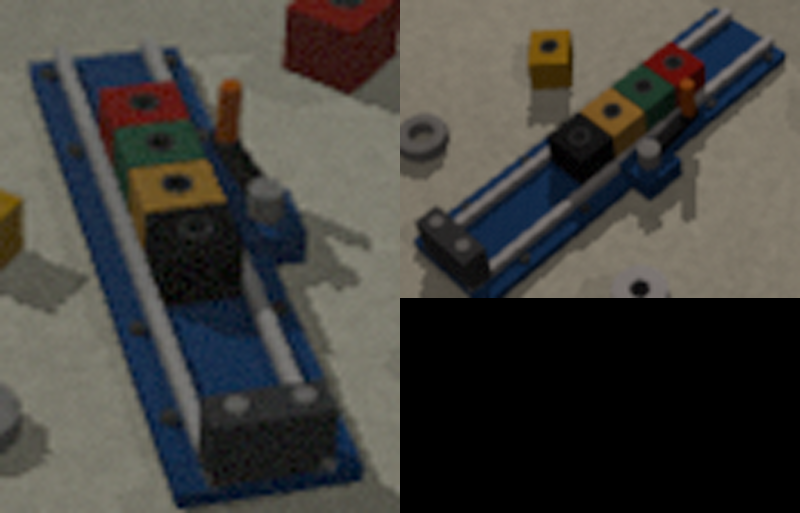

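Crop: small red block is the rear one of the row, black the front; pin stands beside the red/green blocks on the robot side. Next, a hover over the rail for a close wrist look.

```bash
cat >> h.py <<'E'
RC=np.array([.585,.1197]);TH=np.radians(64.6)
def go(x,y,tip,yaw_rel=0):
    "shift in tool axes + turn about tool z to put the fingertips at rail (x,y), tip height, tool y along rail y"
    s=read_state();A=R.from_rotvec(s["orientation"]).as_matrix()
    c,n=np.cos(TH),np.sin(TH);w=np.r_[RC+[c*x-n*y,n*x+c*y],tip+.186]
    best=[]
    for k in(0,np.pi):
        a=TH+yaw_rel+k;ty=np.array([-np.sin(a),np.cos(a),0]);tz=np.array([0,0,-1.]);D=np.stack([np.cross(ty,tz),ty,tz],1)
        best.append((A.T@D))
    v=[R.from_matrix(b).as_rotvec() for b in best]
    print("t",s["t"],"shift",(A.T@(w-s["tool_pos"])).round(4),"turns",[i.round(3) for i in v],"q6",s["q"][5].round(3),"F",s["force"].round(1))
def inrail(P):
    c,n=np.cos(TH),np.sin(TH);d=P[...,:2]-RC
    return np.stack([c*d[...,0]+n*d[...,1],-n*d[...,0]+c*d[...,1],P[...,2]],-1)
E
python3 -c "
from h import *
go(-.06,0,.22);go(-.13,0,.22);p=camera_params('wrist');print(p);print(rot(p),R.from_rotvec(read_state()['orientation']).as_matrix())"
```

```text
t 0.1 shift [ 0.5588 -0.5306 -0.0013] turns [array([-1.000e-03,  2.000e-03,  2.254e+00]), array([-0.002, -0.001, -0.888])] q6 -0.085 F [-0.   0.2 -0.7]
t 0.1 shift [ 0.5146 -0.4763 -0.0014] turns [array([-1.000e-03,  2.000e-03,  2.254e+00]), array([-0.002, -0.001, -0.888])] q6 -0.085 F [-0.   0.2 -0.7]
{'fx': 338.75154639405383, 'fy': 338.75154639405383, 'cx': 281.18593241143435, 'cy': 215.29075008038134, 'position': array([ 0.20931692, -0.56555713,  0.38392464]), 'rotation': array([-0.21258971,  0.16785688, -1.32370436])}
[[ 2.37261890e-01  9.40869754e-01  2.41807569e-01]
 [-9.71445479e-01  2.29970918e-01  5.83700068e-02]
 [-6.90134769e-04 -2.48751848e-01  9.68567004e-01]] [[ 9.71383899e-01  2.37514685e-01 -3.09602820e-04]
 [ 2.37514869e-01 -9.71382492e-01  1.65594654e-03]
 [ 9.25688607e-05 -1.68209508e-03 -9.99998581e-01]]
```

Request:
carry_out(
  targets=[
    {"hand": 0, "x": 0.04, "y": -0.037, "z": 0, "az": -0.1},
    {"hand": 0, "x": 0.08, "y": -0.074, "z": 0, "az": -0.22},
    {"hand": 0, "x": 0.12, "y": -0.111, "z": 0, "az": -0.34},
    {"hand": 0, "x": 0.16, "y": -0.148, "z": 0, "az": -0.46},
    {"hand": 0, "x": 0.2, "y": -0.185, "z": 0, "az": -0.58},
    {"hand": 0, "x": 0.24, "y": -0.222, "z": 0, "az": -0.7},
    {"hand": 0, "x": 0.28, "y": -0.26, "z": 0, "az": -0.8},
    {"hand": 0, "x": 0.32, "y": -0.3, "z": 0, "az": -0.888},
  ],
)

```text
schema error: expected keys hand, x, y, z, ax, ay, az
```

```bash
python3 -c "
from h import *
go(-.10,0,.22)"
```

```text
t 0.1 shift [ 0.5335 -0.4996 -0.0013] turns [array([-1.000e-03,  2.000e-03,  2.254e+00]), array([-0.002, -0.001, -0.888])] q6 -0.085 F [-0.   0.2 -0.7]
```

Request:
carry_out(
  targets=[
    {"hand": 0, "x": 0.04, "y": -0.037, "z": 0, "ax": 0, "ay": 0, "az": -0.1},
    {"hand": 0, "x": 0.08, "y": -0.074, "z": 0, "ax": 0, "ay": 0, "az": -0.22},
    {"hand": 0, "x": 0.12, "y": -0.111, "z": 0, "ax": 0, "ay": 0, "az": -0.34},
    {"hand": 0, "x": 0.16, "y": -0.148, "z": 0, "ax": 0, "ay": 0, "az": -0.46},
    {"hand": 0, "x": 0.2, "y": -0.185, "z": 0, "ax": 0, "ay": 0, "az": -0.58},
    {"hand": 0, "x": 0.24, "y": -0.222, "z": 0, "ax": 0, "ay": 0, "az": -0.7},
    {"hand": 0, "x": 0.28, "y": -0.26, "z": 0, "ax": 0, "ay": 0, "az": -0.8},
    {"hand": 0, "x": 0.32, "y": -0.3, "z": 0, "ax": 0, "ay": 0, "az": -0.888},
  ],
)

```text
t: 1.1
tool_pos: [0.3826, -0.2138, 0.4045]
orientation: [2.653, 1.683, -0.0]
force: [0.9, 0.4, -0.8]
opening: 0.0174
gripper_force: 0.0
```

```bash
python3 -c "
from h import *
go(-.10,0,.22)"
```

```text
t 1.1 shift [ 0.2879  0.0407 -0.0015] turns [array([-0.   , -0.   , -3.139]), array([-0.   ,  0.   ,  0.003])] q6 -0.186 F [ 0.9  0.4 -0.8]
```

Request:
carry_out(
  targets=[
    {"hand": 0, "x": 0.05, "y": 0.007, "z": 0, "ax": 0, "ay": 0, "az": 0},
    {"hand": 0, "x": 0.1, "y": 0.014, "z": 0, "ax": 0, "ay": 0, "az": 0},
    {"hand": 0, "x": 0.15, "y": 0.021, "z": 0, "ax": 0, "ay": 0, "az": 0},
    {"hand": 0, "x": 0.2, "y": 0.028, "z": 0, "ax": 0, "ay": 0, "az": 0},
    {"hand": 0, "x": 0.25, "y": 0.035, "z": 0, "ax": 0, "ay": 0, "az": 0},
    {"hand": 0, "x": 0.28, "y": 0.04, "z": 0, "ax": 0, "ay": 0, "az": 0},
    {"hand": 0, "x": 0.28, "y": 0.04, "z": 0, "ax": 0, "ay": 0, "az": 0},
    {"hand": 0, "x": 0.28, "y": 0.04, "z": 0, "ax": 0, "ay": 0, "az": 0},
  ],
)

```text
t: 2.1
tool_pos: [0.538, 0.02, 0.4043]
orientation: [-2.655, -1.679, 0.002]
force: [-0.8, -0.3, -0.4]
opening: 0.0004
gripper_force: 0.0
```

Run:
```python
from h import *
go(-.20,0,.10)
p=camera_params("wrist");im,d=read_camera("wrist");np.savez("w1.npz",im=im,d=d);cv2.imwrite("pics/w1.png",im)
P=inrail(pts(p,d));X=P[...,0];Y=P[...,1];Z=P[...,2]
H,S,V=[a.astype(int) for a in cv2.split(cv2.cvtColor(im,cv2.COLOR_BGR2HSV))]
near=(d>0)&(abs(X)<.2)&(abs(Y)<.1)
# lips: tops at 18mm
m=near&(Z>.014)&(Z<.021)&(S<80)
for s in(-1,1):
    q=P[m&(Y*s>.018)&(Y*s<.032)]
    if len(q)>30:print("lip",s,len(q),np.polyfit(q[:,0],q[:,1],1),q[:,2].mean())
for c,mm in dict(red=((H<6)|(H>174))&(S>130),orange=(H>=6)&(H<16)&(S>140)&(Z>.045),brass=(H>=16)&(H<28)&(S>110),green=(H>40)&(H<90)&(S>70)).items():
    q=P[near&mm&(abs(Y)<.06)];t=q[(q[:,2]>.039)]
    if len(t):print(c,len(t),t.mean(0).round(4),np.percentile(t,3,0).round(4),np.percentile(t,97,0).round(4))
q=P[(d>0)&(abs(X)<.2)&(abs(Y)<.018)&(Z>.04)&(Z<.05)];print("row x range",np.percentile(q[:,0],[1,99]))
q=P[(d>0)&(X>.12)&(X<.19)&(abs(Y)<.03)&(Z>.044)];print("stop top",len(q),q.min(0) if len(q) else 0)
print(p["position"])
```

```text
t 2.1 shift [-0.0897 -0.0002  0.1183] turns [array([-1.000e-03, -1.000e-03, -3.141e+00]), array([-0.001,  0.001,  0.   ])] q6 0.385 F [-0.8 -0.3 -0.4]
lip -1 1570 [-0.00228075 -0.02596787] 0.018248814319359985
lip 1 1612 [-0.00158357  0.02319575] 0.018191996944529543
red 1069 [-0.071  -0.0009  0.0422] [-0.087  -0.0189  0.0408] [-0.0555  0.0173  0.0436]
orange 143 [-0.0489  0.036   0.0645] [-0.0537  0.0311  0.0493] [-0.0438  0.0416  0.0654]
brass 13457 [-0.0786  0.0073  0.3009] [-0.0887 -0.026   0.0417] [0.0063 0.0485 0.3347]
green 1816 [-0.0549 -0.0006  0.1566] [-0.0872 -0.0356  0.041 ] [-0.0225  0.0368  0.339 ]
row x range [-0.08719695  0.04637643]
stop top 0 0
[0.56734888 0.08298814 0.38432415]
```

View pics/w1.png

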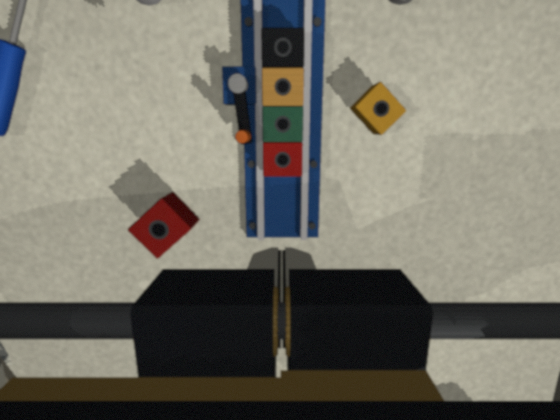

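Wrist view: rail upright, row red (283,160), green (283,124), brass (283,87), black (283,47), pin (243,137); fingertips (280,250) behind the row. Heights and sizes agree with the description (block tops 42 mm, lips 18 mm, pin top 64 mm). Descend behind the row.

Request:
carry_out(
  targets=[
    {"hand": 0, "x": -0.02, "y": 0.001, "z": 0.04, "ax": 0, "ay": 0, "az": 0},
    {"hand": 0, "x": -0.02, "y": 0.001, "z": 0.08, "ax": 0, "ay": 0, "az": 0},
    {"hand": 0, "x": -0.02, "y": 0.001, "z": 0.12, "ax": 0, "ay": 0, "az": 0},
    {"hand": 0, "x": -0.02, "y": 0.001, "z": 0.155, "ax": 0, "ay": 0, "az": 0},
    {"hand": 0, "x": -0.02, "y": 0.001, "z": 0.18, "ax": 0, "ay": 0, "az": 0},
    {"hand": 0, "x": -0.02, "y": 0.001, "z": 0.193, "ax": 0, "ay": 0, "az": 0},
    {"hand": 0, "x": -0.02, "y": 0.001, "z": 0.194, "ax": 0, "ay": 0, "az": 0},
    {"hand": 0, "x": -0.02, "y": 0.001, "z": 0.194, "ax": 0, "ay": 0, "az": 0},
  ],
)

```text
t: 3.15
tool_pos: [0.5312, 0.0016, 0.212]
orientation: [2.655, 1.678, 0.002]
force: [0.2, -0.1, -0.6]
opening: 0.0003
gripper_force: 0.0
```

```bash
python3 -c "
from h import *
go(0,-.001,.023)"
```

```text
t 3.15 shift [ 0.1298 -0.0011  0.0031] turns [array([-1.000e-03, -3.000e-03,  3.141e+00]), array([ 0.002, -0.001, -0.   ])] q6 0.35 F [ 0.2 -0.1 -0.6]
```

Request:
carry_out(
  targets=[
    {"hand": 0, "x": 0.012, "y": -0.001, "z": 0.002, "ax": 0, "ay": 0, "az": 0},
    {"hand": 0, "x": 0.022, "y": -0.001, "z": 0.002, "ax": 0, "ay": 0, "az": 0},
    {"hand": 0, "x": 0.028, "y": -0.001, "z": 0.002, "ax": 0, "ay": 0, "az": 0},
    {"hand": 0, "x": 0.033, "y": -0.001, "z": 0.002, "ax": 0, "ay": 0, "az": 0},
    {"hand": 0, "x": 0.038, "y": -0.001, "z": 0.002, "ax": 0, "ay": 0, "az": 0},
    {"hand": 0, "x": 0.043, "y": -0.001, "z": 0.002, "ax": 0, "ay": 0, "az": 0},
    {"hand": 0, "x": 0.048, "y": -0.001, "z": 0.002, "ax": 0, "ay": 0, "az": 0},
    {"hand": 0, "x": 0.053, "y": -0.001, "z": 0.002, "ax": 0, "ay": 0, "az": 0},
  ],
)

```text
t: 4.15
tool_pos: [0.5525, 0.0497, 0.2089]
orientation: [2.654, 1.678, -0.002]
force: [-2.2, -5.5, 3.5]
opening: 0.0003
gripper_force: 2.9
```

```bash
python3 -c "
from h import *
go(0,-.001,.023)"
```

```text
t 4.15 shift [ 0.0771  0.0004 -0.0002] turns [array([-3.000e-03,  0.000e+00, -3.141e+00]), array([0.   , 0.002, 0.   ])] q6 0.442 F [-2.2 -5.5  3.5]
```

Request:
carry_out(
  targets=[
    {"hand": 0, "x": 0.006, "y": 0, "z": 0, "ax": 0, "ay": 0, "az": 0},
    {"hand": 0, "x": 0.012, "y": 0, "z": 0, "ax": 0, "ay": 0, "az": 0},
    {"hand": 0, "x": 0.018, "y": 0, "z": 0, "ax": 0, "ay": 0, "az": 0},
    {"hand": 0, "x": 0.024, "y": 0, "z": 0, "ax": 0, "ay": 0, "az": 0},
    {"hand": 0, "x": 0.03, "y": 0, "z": 0, "ax": 0, "ay": 0, "az": 0},
    {"hand": 0, "x": 0.036, "y": 0, "z": 0, "ax": 0, "ay": 0, "az": 0},
    {"hand": 0, "x": 0.042, "y": 0, "z": 0, "ax": 0, "ay": 0, "az": 0},
    {"hand": 0, "x": 0.047, "y": 0, "z": 0, "ax": 0, "ay": 0, "az": 0},
  ],
)

```text
t: 5.15
tool_pos: [0.5726, 0.0922, 0.2089]
orientation: [2.654, 1.678, -0.002]
force: [-2.6, -5.7, 3.7]
opening: 0.0004
gripper_force: 3.1
```

Run:
```python
from h import *
go(0,-.001,.023)
o=[]
for n in("scene","side"):
    im,d=read_camera(n);P=inrail(pts(camera_params(n),d))
    q=P[(d>0)&(abs(P[...,1])<.018)&(P[...,2]>.038)&(P[...,2]<.0435)];print(n,"row x",np.percentile(q[:,0],[1,99]))
    o.append(cv2.resize(im[185:315,170:360],(400,274),interpolation=cv2.INTER_CUBIC))
cv2.imwrite("pics/m1.png",np.hstack(o))
```

```text
t 5.15 shift [ 0.0301  0.0004 -0.0002] turns [array([-3.000e-03,  0.000e+00, -3.141e+00]), array([0.   , 0.002, 0.   ])] q6 0.516 F [-2.6 -5.7  3.7]
scene row x [-0.02494916  0.16625726]
side row x [-0.02359068  0.165641  ]
```

View pics/m1.png

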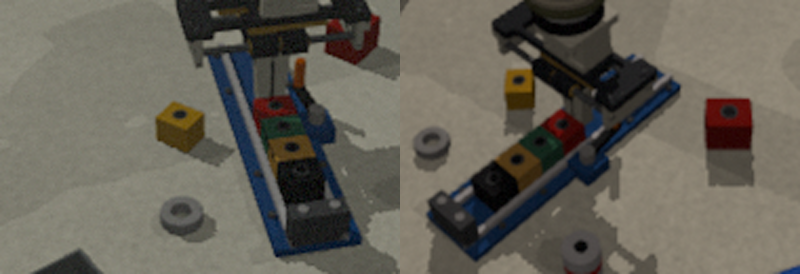

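The train is closed up (red directly behind green, brass and black at crop (275,105)–(298,170)), about 33 mm still to go. Continue slower.

Request:
carry_out(
  targets=[
    {"hand": 0, "x": 0.005, "y": 0, "z": 0, "ax": 0, "ay": 0, "az": 0},
    {"hand": 0, "x": 0.01, "y": 0, "z": 0, "ax": 0, "ay": 0, "az": 0},
    {"hand": 0, "x": 0.015, "y": 0, "z": 0, "ax": 0, "ay": 0, "az": 0},
    {"hand": 0, "x": 0.02, "y": 0, "z": 0, "ax": 0, "ay": 0, "az": 0},
    {"hand": 0, "x": 0.024, "y": 0, "z": 0, "ax": 0, "ay": 0, "az": 0},
    {"hand": 0, "x": 0.027, "y": 0, "z": 0, "ax": 0, "ay": 0, "az": 0},
    {"hand": 0, "x": 0.029, "y": 0, "z": 0, "ax": 0, "ay": 0, "az": 0},
    {"hand": 0, "x": 0.03, "y": 0, "z": 0, "ax": 0, "ay": 0, "az": 0},
  ],
)

```text
t: 6.25
tool_pos: [0.5854, 0.1192, 0.2089]
orientation: [2.655, 1.679, -0.002]
force: [-2.6, -6.5, 4.0]
opening: 0.0003
gripper_force: 3.2
```

Request:
carry_out(
  targets=[
    {"hand": 0, "x": 0.001, "y": 0, "z": 0, "ax": 0, "ay": 0, "az": 0},
    {"hand": 0, "x": 0.002, "y": 0, "z": 0, "ax": 0, "ay": 0, "az": 0},
    {"hand": 0, "x": 0.003, "y": 0, "z": 0, "ax": 0, "ay": 0, "az": 0},
  ],
)

```text
t: 6.62
tool_pos: [0.5862, 0.1206, 0.2088]
orientation: [2.654, 1.678, -0.007]
force: [-8.8, -15.8, 11.6]
opening: 0.0005
gripper_force: 9.3
```

Request:
carry_out(
  targets=[
    {"hand": 0, "x": 0.001, "y": 0, "z": 0, "ax": 0, "ay": 0, "az": 0},
    {"hand": 0, "x": 0.0015, "y": 0, "z": 0, "ax": 0, "ay": 0, "az": 0},
    {"hand": 0, "x": 0.0015, "y": 0, "z": 0, "ax": 0, "ay": 0, "az": 0},
  ],
)

```text
t: 7.0
tool_pos: [0.5865, 0.121, 0.2089]
orientation: [2.654, 1.677, -0.011]
force: [-11.5, -19.7, 14.2]
opening: 0.0003
gripper_force: 11.3
```

Run:
```python
from h import *
go(0,-.001,.023);go(-.06,0,.1)
```

```text
t 7.0 shift [-0.0018  0.0002 -0.0001] turns [array([1.100e-02, 2.000e-03, 3.141e+00]), array([-0.001,  0.007, -0.   ])] q6 0.565 F [-11.5 -19.7  14.2]
t 7.0 shift [-0.0623 -0.0009 -0.0767] turns [array([1.100e-02, 2.000e-03, 3.141e+00]), array([-0.001,  0.007, -0.   ])] q6 0.565 F [-11.5 -19.7  14.2]
```

Stalled at about 27 N at the expected place: home. Back off and lift to check.

Request:
carry_out(
  targets=[
    {"hand": 0, "x": -0.01, "y": 0, "z": 0, "ax": 0, "ay": 0, "az": 0},
    {"hand": 0, "x": -0.03, "y": 0, "z": 0, "ax": 0, "ay": 0, "az": 0},
    {"hand": 0, "x": -0.06, "y": 0, "z": -0.03, "ax": 0, "ay": 0, "az": 0},
    {"hand": 0, "x": -0.09, "y": 0, "z": -0.07, "ax": 0, "ay": 0, "az": 0},
    {"hand": 0, "x": -0.11, "y": 0, "z": -0.11, "ax": 0, "ay": 0, "az": 0},
    {"hand": 0, "x": -0.11, "y": 0, "z": -0.15, "ax": 0, "ay": 0, "az": 0},
    {"hand": 0, "x": -0.11, "y": 0, "z": -0.16, "ax": 0, "ay": 0, "az": 0},
    {"hand": 0, "x": -0.11, "y": 0, "z": -0.16, "ax": 0, "ay": 0, "az": 0},
  ],
)

```text
t: 8.0
tool_pos: [0.5401, 0.0243, 0.3687]
orientation: [2.655, 1.679, 0.001]
force: [0.3, 0.0, -0.8]
opening: 0.0008
gripper_force: 0.0
```

Run:
```python
from h import *
p=camera_params("wrist");im,d=read_camera("wrist");cv2.imwrite("pics/w2.png",im)
P=inrail(pts(p,d));H,S,V=[a.astype(int) for a in cv2.split(cv2.cvtColor(im,cv2.COLOR_BGR2HSV))]
q=P[(d>0)&(H>=6)&(H<16)&(S>140)&(P[...,2]>.055)&(P[...,2]<.07)&(abs(P[...,1])<.06)];print("pin",len(q),q.mean(0))
q=P[(d>0)&(abs(P[...,1])<.015)&(P[...,2]>.04)&(P[...,2]<.0445)];print("row",np.percentile(q[:,0],[1,99]))
go(-.046,.075,.040)
```

```text
pin 162 [-0.04838202  0.03617963  0.06355917]
row [0.01005233 0.06342053]
t 8.05 shift [ 0.0595 -0.0748  0.1415] turns [array([-1.000e-03, -2.000e-03, -3.141e+00]), array([-0.001,  0.   ,  0.001])] q6 0.393 F [-1.   0.9 -1.3]
```

View pics/w2.png

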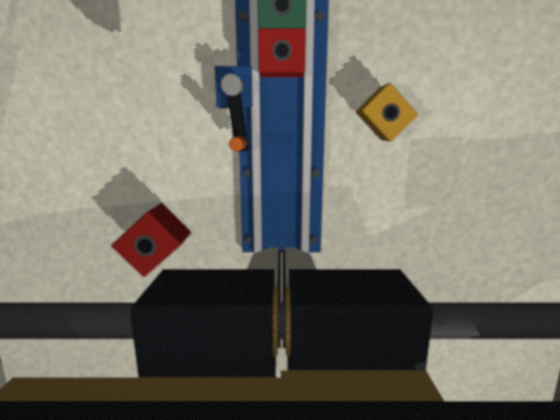

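Wrist view: red block's rear face at (282,75), i.e. rail x ≈ 10 mm, so the row is home; pin at (237,144), unmoved. Move to the outer side of the pin.

Request:
carry_out(
  targets=[
    {"hand": 0, "x": 0.02, "y": -0.025, "z": 0.0, "ax": 0, "ay": 0, "az": 0},
    {"hand": 0, "x": 0.04, "y": -0.05, "z": 0.0, "ax": 0, "ay": 0, "az": 0},
    {"hand": 0, "x": 0.058, "y": -0.074, "z": 0.02, "ax": 0, "ay": 0, "az": 0},
    {"hand": 0, "x": 0.058, "y": -0.074, "z": 0.06, "ax": 0, "ay": 0, "az": 0},
    {"hand": 0, "x": 0.058, "y": -0.074, "z": 0.1, "ax": 0, "ay": 0, "az": 0},
    {"hand": 0, "x": 0.058, "y": -0.074, "z": 0.13, "ax": 0, "ay": 0, "az": 0},
    {"hand": 0, "x": 0.058, "y": -0.074, "z": 0.14, "ax": 0, "ay": 0, "az": 0},
    {"hand": 0, "x": 0.058, "y": -0.074, "z": 0.14, "ax": 0, "ay": 0, "az": 0},
  ],
)

```text
t: 9.05
tool_pos: [0.4975, 0.1086, 0.2275]
orientation: [-2.654, -1.679, 0.004]
force: [1.0, -0.1, 0.0]
opening: 0.0003
gripper_force: 0.0
```

```bash
python3 -c "
from h import *
go(-.046,.050,.042);go(-.034,.028,.042)"
```

```text
t 9.05 shift [ 0.0015  0.0243 -0.0006] turns [array([-2.000e-03, -4.000e-03, -3.141e+00]), array([-0.003,  0.002,  0.   ])] q6 0.557 F [ 1.  -0.1  0. ]
t 9.05 shift [ 0.0135  0.0463 -0.0007] turns [array([-2.000e-03, -4.000e-03, -3.141e+00]), array([-0.003,  0.002,  0.   ])] q6 0.557 F [ 1.  -0.1  0. ]
```

Request:
carry_out(
  targets=[
    {"hand": 0, "x": 0.0, "y": 0.008, "z": 0, "ax": 0, "ay": 0, "az": 0},
    {"hand": 0, "x": 0.001, "y": 0.015, "z": 0, "ax": 0, "ay": 0, "az": 0},
    {"hand": 0, "x": 0.002, "y": 0.022, "z": 0, "ax": 0, "ay": 0, "az": 0},
    {"hand": 0, "x": 0.004, "y": 0.028, "z": 0, "ax": 0, "ay": 0, "az": 0},
    {"hand": 0, "x": 0.006, "y": 0.034, "z": 0, "ax": 0, "ay": 0, "az": 0},
    {"hand": 0, "x": 0.009, "y": 0.04, "z": 0, "ax": 0, "ay": 0, "az": 0},
    {"hand": 0, "x": 0.012, "y": 0.046, "z": 0, "ax": 0, "ay": 0, "az": 0},
    {"hand": 0, "x": 0.013, "y": 0.047, "z": 0, "ax": 0, "ay": 0, "az": 0},
  ],
)

```text
t: 10.05
tool_pos: [0.5466, 0.1007, 0.2287]
orientation: [-2.654, -1.679, -0.0]
force: [-3.0, 3.8, 2.1]
opening: 0.0008
gripper_force: 1.9
```

Request:
carry_out(
  targets=[
    {"hand": 0, "x": 0.0, "y": -0.01, "z": -0.01, "ax": 0, "ay": 0, "az": 0},
    {"hand": 0, "x": -0.02, "y": -0.01, "z": -0.05, "ax": 0, "ay": 0, "az": 0},
    {"hand": 0, "x": -0.05, "y": 0.01, "z": -0.09, "ax": 0, "ay": 0, "az": 0},
    {"hand": 0, "x": -0.06, "y": 0.028, "z": -0.13, "ax": 0, "ay": 0, "az": 0},
    {"hand": 0, "x": -0.06, "y": 0.028, "z": -0.13, "ax": 0, "ay": 0, "az": 0},
    {"hand": 0, "x": -0.06, "y": 0.028, "z": -0.13, "ax": 0, "ay": 0, "az": 0},
  ],
)

```text
t: 10.8
tool_pos: [0.5453, 0.0341, 0.3586]
orientation: [2.655, 1.679, -0.0]
force: [-0.4, 0.5, 0.2]
opening: 0.0003
gripper_force: 0.0
```

```bash
cat > pin.py <<'E'
from h import *
import sys
p=camera_params("wrist");im,d=read_camera("wrist");cv2.imwrite(f"pics/{sys.argv[1]}.png",im)
P=inrail(pts(p,d));H,S,V=[a.astype(int) for a in cv2.split(cv2.cvtColor(im,cv2.COLOR_BGR2HSV))]
q=P[(d>0)&(H>=6)&(H<16)&(S>140)&(P[...,2]>.055)&(P[...,2]<.07)&(abs(P[...,1])<.06)];print("pin",len(q),q.mean(0))
q=P[(d>0)&(abs(P[...,1])<.015)&(P[...,2]>.04)&(P[...,2]<.0445)];print("row",np.percentile(q[:,0],[1,99]))
go(-.07,0,.042)
E
python3 pin.py w3
```

```text
pin 168 [-0.03217209  0.00544506  0.06404796]
row [0.01017249 0.07107833]
t 10.85 shift [ 0.0244 -0.0003  0.1297] turns [array([-1.000e-03, -2.000e-03, -3.141e+00]), array([-0.002,  0.001,  0.001])] q6 0.412 F [ 0.3  0.7 -0.4]
```

Pin now at rail (-32, 5) mm, row still home. Drop behind it and push along +x.

Request:
carry_out(
  targets=[
    {"hand": 0, "x": 0.02, "y": 0.001, "z": 0.03, "ax": 0, "ay": 0, "az": 0},
    {"hand": 0, "x": 0.022, "y": 0.001, "z": 0.07, "ax": 0, "ay": 0, "az": 0},
    {"hand": 0, "x": 0.022, "y": 0.001, "z": 0.11, "ax": 0, "ay": 0, "az": 0},
    {"hand": 0, "x": 0.022, "y": 0.001, "z": 0.13, "ax": 0, "ay": 0, "az": 0},
    {"hand": 0, "x": 0.03, "y": 0.001, "z": 0.13, "ax": 0, "ay": 0, "az": 0},
    {"hand": 0, "x": 0.038, "y": 0.001, "z": 0.13, "ax": 0, "ay": 0, "az": 0},
    {"hand": 0, "x": 0.044, "y": 0.001, "z": 0.13, "ax": 0, "ay": 0, "az": 0},
    {"hand": 0, "x": 0.05, "y": 0.001, "z": 0.13, "ax": 0, "ay": 0, "az": 0},
  ],
)

```text
t: 11.85
tool_pos: [0.5694, 0.0783, 0.2305]
orientation: [2.652, 1.677, 0.003]
force: [2.7, -7.4, 0.5]
opening: 0.0004
gripper_force: 3.0
```

Request:
carry_out(
  targets=[
    {"hand": 0, "x": 0.006, "y": 0, "z": 0, "ax": 0, "ay": 0, "az": 0},
    {"hand": 0, "x": 0.012, "y": 0, "z": 0, "ax": 0, "ay": 0, "az": 0},
    {"hand": 0, "x": 0.018, "y": 0, "z": 0, "ax": 0, "ay": 0, "az": 0},
    {"hand": 0, "x": 0.022, "y": 0, "z": 0, "ax": 0, "ay": 0, "az": 0},
    {"hand": 0, "x": 0.025, "y": 0, "z": 0, "ax": 0, "ay": 0, "az": 0},
    {"hand": 0, "x": 0.027, "y": 0, "z": 0, "ax": 0, "ay": 0, "az": 0},
    {"hand": 0, "x": 0.028, "y": 0, "z": 0, "ax": 0, "ay": 0, "az": 0},
  ],
)

```text
t: 12.72
tool_pos: [0.5801, 0.1042, 0.2286]
orientation: [-2.655, -1.679, 0.0]
force: [-0.1, -1.2, -0.1]
opening: 0.0006
gripper_force: 0.5
```

```bash
python3 -c "
from h import *
go(-.013,0,.042)"
```

```text
t 12.725 shift [ 0.0031 -0.0022  0.0006] turns [array([-0.   , -0.   , -3.141]), array([-0.,  0.,  0.])] q6 0.534 F [-0.1 -1.2 -0.1]
```

Request:
carry_out(
  targets=[
    {"hand": 0, "x": 0.002, "y": 0, "z": 0, "ax": 0, "ay": 0, "az": 0},
    {"hand": 0, "x": 0.004, "y": 0, "z": 0, "ax": 0, "ay": 0, "az": 0},
    {"hand": 0, "x": 0.005, "y": 0, "z": 0, "ax": 0, "ay": 0, "az": 0},
    {"hand": 0, "x": 0.005, "y": 0, "z": 0, "ax": 0, "ay": 0, "az": 0},
  ],
)

```text
t: 13.22
tool_pos: [0.5817, 0.1068, 0.2285]
orientation: [2.654, 1.678, -0.007]
force: [-7.1, -12.2, 5.5]
opening: 0.0004
gripper_force: 7.0
```

Request:
carry_out(
  targets=[
    {"hand": 0, "x": -0.008, "y": 0, "z": 0, "ax": 0, "ay": 0, "az": 0},
    {"hand": 0, "x": -0.03, "y": 0, "z": 0, "ax": 0, "ay": 0, "az": 0},
    {"hand": 0, "x": -0.06, "y": 0, "z": -0.04, "ax": 0, "ay": 0, "az": 0},
    {"hand": 0, "x": -0.08, "y": 0, "z": -0.08, "ax": 0, "ay": 0, "az": 0},
    {"hand": 0, "x": -0.08, "y": 0, "z": -0.12, "ax": 0, "ay": 0, "az": 0},
    {"hand": 0, "x": -0.08, "y": 0, "z": -0.14, "ax": 0, "ay": 0, "az": 0},
    {"hand": 0, "x": -0.08, "y": 0, "z": -0.14, "ax": 0, "ay": 0, "az": 0},
    {"hand": 0, "x": -0.08, "y": 0, "z": -0.14, "ax": 0, "ay": 0, "az": 0},
  ],
)

```text
t: 14.22
tool_pos: [0.5475, 0.0364, 0.3666]
orientation: [-2.654, -1.679, 0.004]
force: [-0.2, -0.3, -0.8]
opening: 0.0007
gripper_force: 0.0
```

```bash
python3 pin.py w4; python3 -c "
from h import *
im,d=read_camera('side');cv2.imwrite('pics/s4.png',cv2.resize(im[180:320,150:360],(780,520),interpolation=cv2.INTER_CUBIC))"
```

```text
pin 186 [ 0.000509   -0.00707357  0.0638072 ]
row [0.01039938 0.07621659]
t 14.275 shift [ 0.0215 -0.0013  0.1383] turns [array([-2.000e-03, -5.000e-03, -3.141e+00]), array([-0.003,  0.001,  0.001])] q6 0.416 F [0.5 0.5 0.2]
```

View pics/s4.png

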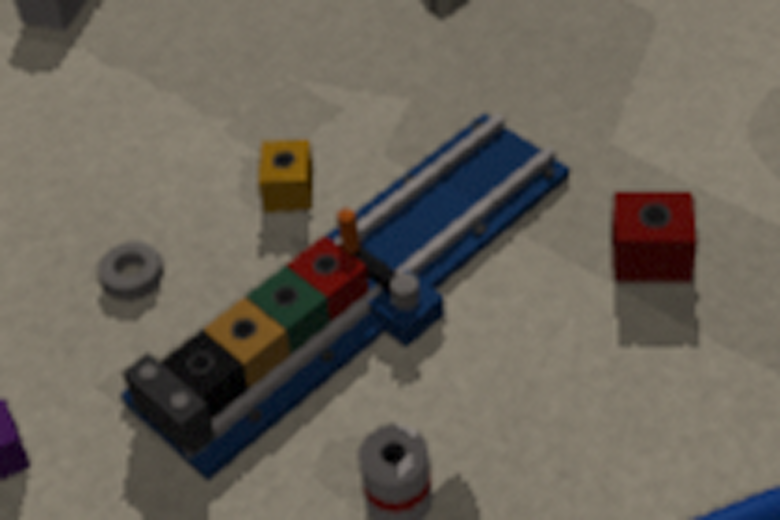

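The picture shows the four blocks tight against the stop at (170,400), with no gaps. The latch lies across behind the red block, with the pin at (348,225), measured at rail (0.5, -7) mm. The bystanders are untouched, so I'm handing in.

```bash
python3 -c "
from h import *
print(robot.close_job())"
```

```text
the job is handed in; nothing more can be done
None
```

The row is home against the end stop with no visible gaps, the latch is closed behind the red block, and the job is handed in; no verdict came back.

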